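# Clear the writing pad, then offer up the lamp arm over its post

### The job

Clear the blue and orange paint jars off the writing pad: stand them upright on the two free cork spots of the low shelf, one squarely on each, so they make a neat row with the yellow jar. Then pick up the loose lamp arm by its balance point and finish holding it still and level, with its ring socket centred directly above the top of the lamp base's post, clear of it by a few centimetres, and the green head out over the writing pad. Do not put it down or let go at the end, and leave everything else where it is.

Things in the scene. Friction and masses are not known exactly. Their poses are not given: they have to be found in the camera images.
- jar_blue: paint jar, blue with a white lid, 44 mm across, 84 mm tall (lid 39 mm across from 66 mm up), 0.12 kg; origin at the centre of its underside, z up. It starts standing on the writing pad.
- jar_orange: paint jar, orange with a white lid, 44 mm across, 84 mm tall (lid 39 mm across from 66 mm up), 0.12 kg; origin at the centre of its underside, z up. It starts standing on the writing pad.
- jar_yellow: paint jar, yellow with a white lid, 44 mm across, 84 mm tall (lid 39 mm across from 66 mm up), 0.12 kg; origin at the centre of its underside, z up. It already stands on the end cork spot of the shelf and stays there.
- shelf: fixed low dark wooden desk shelf, 130 mm deep (its x), 220 mm long (its y), top 50 mm above the desk, no lip or back; three round cork spots, 52 mm across and flush with the top, lie in a row along its y, 60 mm apart. Origin under its centre at desk height, x away from the robot at yaw 0.
- spot0 (a point): centre of the cork spot at the shelf's +y end, at the height of the shelf's top; taken by the yellow jar.
- spot1 (a point): centre of the middle cork spot, at the height of the shelf's top; free at the start.
- spot2 (a point): centre of the cork spot at the shelf's -y end, at the height of the shelf's top; free at the start.
- pad: fixed white ruled writing pad, 180 mm (its x) by 200 mm (its y), 8 mm thick; a red binding strip along its +x edge, towards the lamp base. Origin at the centre of its underside.
- lamp_base: fixed desk-lamp base: white disc 130 mm across and 20 mm high with an upright steel post 14 mm across (plastic collar 26 mm across up to 32 mm) on its centre; origin at the centre of its underside. It stands just beyond the pad's +x edge.
- post_top (a point): top centre of the base's steel post, 120 mm above the desk.
- lamp_arm: loose lamp arm lying flat on the desk, 278 mm long, about 0.42 kg; an aluminium bar along its x, 16 mm wide, 14 mm high, its middle 26 mm above the underside. +x end: heavy green round head. -x end: black ring socket. Origin at the underside, on the bar's line, z up. The bar is bare from 102 mm on the socket side of the origin to 60 mm on the head side. It balances off-centre: see balance.
- balance (a point): balance point of the lamp arm, in the middle of the bar's section: 28 mm from the arm's origin towards the head (32 mm short of the head's edge), 26 mm above the arm's underside.
- socket (a point): centre of the lower mouth of the lamp arm's ring socket (36 mm across, 36 mm high, upright bore 22 mm), 120 mm from the arm's origin, level with its underside; 148 mm from the balance point.
- head (a point): centre of the underside of the lamp arm's green head (80 mm across, 36 mm high), 100 mm from the arm's origin; 220 mm from the socket's centre.
- phone: white phone lying flat, 74 x 150 x 9 mm; origin at the centre of its underside. Bystander.
- tape: green correction-tape dispenser, about 95 x 34 x 16 mm; origin at its underside. Bystander.
- eraser: white and blue eraser, 22 x 45 x 12 mm; origin at the centre of its underside. Bystander.
- pen_cup: grey pen cup with pens, 76 mm across, 150 mm tall over the pens; origin at the centre of its underside. Bystander.
- sharpener: red pencil sharpener, 26 x 26 x 20 mm; origin at the centre of its underside. Bystander.

How it is judged:
By the outcome, as a careful person would: the job done as asked, in the order asked, and still so for the second after the job is handed in, while the arm keeps its last pose, push and grip.
It also fails if it takes over 72 s, if anything falls off the work surface, if the arm or the gripper's body presses on something with over 40 N, if the wrist force passes 120 N, or if a joint passes its speed limit or range.

### The arm

A 6-joint arm with a two-finger parallel gripper is mounted at the origin on the work surface. World frame = base frame: x ahead of the robot, y to its left, z up, the work surface at z = 0. Lengths are in mm, angles in degrees, forces in N, time in s.
With the tool pointing down it reaches from about 300 to 850 mm from the base axis. Payload 4.2 kg.
Tool frame: the origin (TCP) lies on the centre line of the jaws, within the pads' length; the fingertips stand 14 mm ahead of it and the grasp point (between the pads) lies 5 mm behind it; z points along the fingers, y is the line along which they close (so a half turn about z gives the same grasp; the last joint's range is limited). The gripper opens to 91 mm and grips with 3 to 60 N. Pads are 32 mm wide; open, the fingers measure 118 mm over their backs; the gripper's body (76 mm by 178 mm) begins 60 mm behind the grasp point.
Start: joints at [68.64, 18.312, 89.639, -0, 72.044, -1.146], TCP at [198.68, 539.6, 227.976] pointing down, gripper open.
Joint ranges: [-177.97, 177.97], [-48.28, 115.42], [12.27, 149.76], [-77.06, 257.06], [2.81, 150.46], [-146.56, 146.56]. Speed limits (degrees/s): [147.25, 147.25, 180, 180, 180, 180].

### API

Orientations are given as [roll, pitch, yaw] about the fixed x, y, z axes, in that order (R = Rz(yaw) Ry(pitch) Rx(roll)).
In Python, from workcell import env gives the robot as it stands.
- The arm moves only by the tool arm_command, never from a script. Its argument "motion" is a list of rows, each an object with "offset": the shift along the tool's x, y, z in m, a list of three; "spin": the turn about the tool's z in rad. In form: [{"offset": [tx, ty, tz], "spin": spin}, ...]. A call has 1 to 5 rows; each row shifts and turns the commanded pose from where the row before left it, along the tool's axes as they then stand; what a row does not reach is not made up. A row lasts 1/8 s, in which the tool goes at most 62.5 mm and 10.7 degrees, less where a joint would pass 70% of its speed; a pose out of reach is approached as far as the arm can. A call with a gripper value outside its range is refused whole. "jaw" is the finger opening in m, from 0 to 0.0912, set as the call begins (left out, the last holds). The fingers move at their own pace and stop on an object; "newtons" is the grip in N (left out, the last holds). Time passes only in rows, so rows that do not move let the fingers close. It gives the time, the measured TCP pose, the force, the opening and the grip force at its end, in the units of the state.
- env.state(): the state, without advancing time (a new reading comes with each control period).
- env.grab_frame(name): name is "scene" or "side" or "wrist"; returns (picture, depth): 420x560x3 uint8, blue, green, red; 420x560 float32, mm along the optical axis (not along the pixel's ray), 0 where there is no reading.
- env.camera_model(name): a dict with "fx", "fy", "cx", "cy" (pixels), "eye" and "rotation" of the camera in the world; the wrist camera has in their place "hand_eye" (4x4, takes a point from camera to tool coordinates, whose origin is the TCP and whose axes are the flange's). Camera axes: x right, y down, z forward; pixel columns grow to the right and rows downward; lengths in mm; the calibration is good to about 2 mm. A picture is of the moment at which its call begins: read the wrist's pose just before it. camera_model takes no time and is no camera call.
- env.job_done(): hands the job in; it is judged then, once.
Trained networks look in the newest picture that a camera, given by its name, has taken for a name from the list of things; names that differ only in an ending like _2 or _b are one class to them, and where a whole thing is asked for, a point or a joint stands for the part that bears it (a point fixed in the world has none). Each returns a list of dicts, best first, with "score" (0 to 1); they miss things now and then, are a little off and sometimes report something else, mostly with a low value. They report only what shows in the picture. A call takes as long as a camera call.
- env.boxes_of(camera, target): "bbox" ([left, top, right, bottom] in pixels, round what is visible of it).
- env.pinpoint(camera, target): "location" ([column, row] in pixels: a listed point, or the origin of a listed thing).
The state is a dict: "time_s": time; "qpos": joint angles; "qvel": joint speeds; "effort": joint torques, N m; "ee_pos": TCP position; "ee_rot": TCP orientation; "force": force on the tool from outside, world axes, zero at the start; "torque": the same for the moment, N m; "gripper_width": finger opening in mm; "gripper_force": force on a finger pad.
Only numpy, scipy, OpenCV 4.12 (cv2) and the standard library are available. Lean on these libraries where they do the work, as an engineer would, in place of code of your own. Each camera call takes 0.05 s, during which the arm holds its last target. There are 200 camera calls.

## Working session

There is one attempt and no reset: what is moved stays moved. The work goes in short steps, Python scripts to look and compute and a tool call to move; the robot and the scene stay as the last step left them, time stands still between calls to the robot, and variables do not carry over. Pictures are saved under pics/ and viewed, at most 10 in all, crops included, and the job is handed in when it is done.

Besides the shell and the picture viewer there is one more tool, called after "Emit:" as name(argument=value, ...), one argument or row to a line, values as JSON. arm_command: Moves the arm, as the interface text tells. Its arguments: {"type":"object","properties":{"motion":{"type":"array"},"jaw":{"type":"number"},"newtons":{"type":"number"}},"required":["motion"]}

```bash
mkdir -p pics
cat > h.py <<'E'
import numpy as np, cv2
from scipy.spatial.transform import Rotation as R
from workcell import env
def campose(name,st=None):
    m=env.camera_model(name)
    if 'hand_eye' in m:
        st=st or env.state(); T=np.eye(4); T[:3,:3]=R.from_euler('xyz',st['ee_rot'],degrees=True).as_matrix(); T[:3,3]=st['ee_pos']
        return m,T@np.array(m['hand_eye'])
    T=np.eye(4); T[:3,:3]=m['rotation']; T[:3,3]=m['eye']; return m,T
def onplane(name,uv,z,st=None):
    m,T=campose(name,st); d=T[:3,:3]@np.array([(uv[0]-m['cx'])/m['fx'],(uv[1]-m['cy'])/m['fy'],1]); o=T[:3,3]
    return o+d*(z-o[2])/d[2]
def cloud(name,depth,st=None):
    m,T=campose(name,st); v,u=np.indices(depth.shape)
    P=np.stack([(u-m['cx'])/m['fx']*depth,(v-m['cy'])/m['fy']*depth,depth],-1)
    return P@T[:3,:3].T+T[:3,3]
E
python3 - <<'E'
from h import *
s=env.state(); print({k:np.round(v,2).tolist() for k,v in s.items()})
zs=dict(jar_blue=8,jar_orange=8,jar_yellow=50,spot0=50,spot1=50,spot2=50,pad=0,lamp_base=0,post_top=120,lamp_arm=0,balance=26,socket=0,head=0,phone=0,pen_cup=0)
for c in ['scene','side']:
    im,d=env.grab_frame(c); cv2.imwrite(f'pics/{c}0.png',im); np.savez(f'{c}0.npz',im=im,d=d)
    m,T=campose(c); print(c,np.round(T,2).tolist(),m['fx'])
    for k,z in zs.items():
        r=env.pinpoint(c,k)[:1]
        for q in r: print(c,k,round(q['score'],2),np.round(q['location']),np.round(onplane(c,q['location'],z),0))
E
```

```text
{'time_s': 0.0, 'qpos': [68.64, 18.35, 89.71, -0.0, 72.04, -1.15], 'qvel': [-0.0, -0.1, 0.08, 0.02, -0.1, -0.03], 'effort': [0.0, -41.25, -23.2, 0.07, 0.05, -0.0], 'ee_pos': [198.5, 539.13, 227.11], 'ee_rot': [-179.9, -0.0, 159.79], 'force': [-0.73, -0.43, -0.47], 'torque': [-0.05, -0.0, 0.02], 'gripper_force': 0.0, 'gripper_width': 91.28}
scene [[-140.94, -0.55, 48.63, 1036.46], [-140.94, -0.55, 48.63, -467.84], [-140.94, -0.55, 48.63, 922.08], [0.0, 0.0, 0.0, 1.0]] 405.09295228638143
scene jar_blue 0.69 [292. 228.] [  122. -1382.     8.]
scene jar_orange 0.81 [273. 235.] [  122. -1382.     8.]
scene jar_yellow 0.66 [162. 352.] [  164. -1340.    50.]
scene spot0 0.88 [343. 156.] [  164. -1340.    50.]
scene spot1 0.88 [343. 156.] [  164. -1340.    50.]
scene spot2 0.88 [343. 156.] [  164. -1340.    50.]
scene pad 0.75 [279. 228.] [  114. -1390.     0.]
scene lamp_base 0.88 [318. 269.] [  114. -1390.     0.]
scene post_top 0.64 [291. 230.] [  234. -1270.   120.]
scene lamp_arm 0.65 [154. 309.] [  114. -1390.     0.]
scene balance 0.56 [146. 295.] [  140. -1364.    26.]
scene socket 0
[... 372 characters left out ...]
-707. -1772.     8.]
side jar_orange 0.6 [288. 230.] [ -707. -1772.     8.]
side jar_yellow 0.93 [225. 139.] [ -665. -1730.    50.]
side spot0 0.97 [233. 161.] [ -665. -1730.    50.]
side spot1 0.97 [233. 161.] [ -665. -1730.    50.]
side spot2 0.97 [233. 161.] [ -665. -1730.    50.]
side pad 0.94 [280. 232.] [ -715. -1780.     0.]
side lamp_base 0.81 [336. 215.] [ -715. -1780.    -0.]
side post_top 0.98 [341. 184.] [ -595. -1660.   120.]
side lamp_arm 0.75 [327. 354.] [ -715. -1780.     0.]
side socket 0.94 [384. 354.] [ -715. -1780.     0.]
side head 0.7 [286. 356.] [ -715. -1780.     0.]
side phone 0.74 [332. 182.] [ -715. -1780.     0.]
side pen_cup 0.8 [309. 167.] [ -715. -1780.     0.]
```

View pics/scene0.png

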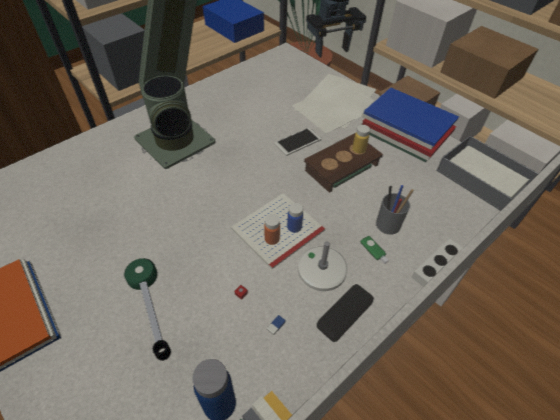

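View pics/side0.png

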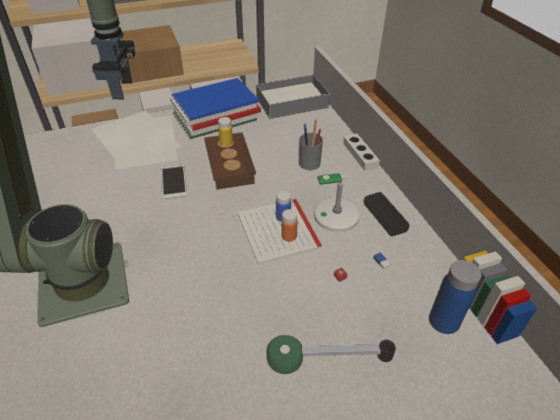

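The scene picture shows the orange jar at about (272,230), the blue jar at (295,218), the shelf with free spots at (329,163) and (345,156), and the yellow jar at (361,140). The lamp arm runs from its head at (140,272) to its socket at (161,350), and the post top is at (326,243). The side picture agrees. The camera rotation is given as roll/pitch/yaw, so I'm fixing my helper.

```bash
sed -i "s/T\[:3,:3\]=m\['rotation'\]/r=np.array(m['rotation']); T[:3,:3]=r if r.shape==(3,3) else R.from_euler('xyz',r,degrees=True).as_matrix()/" h.py
python3 - <<'E'
from h import *
zs=dict(jar_blue=8,jar_orange=8,jar_yellow=50,spot0=50,spot1=50,spot2=50,pad=0,lamp_base=0,post_top=120,lamp_arm=0,balance=26,socket=0,head=0,phone=0,pen_cup=0,tape=0,eraser=0,sharpener=0)
for c in ['scene','side']:
    D=np.load(f'{c}0.npz'); im,d=D['im'],D['d']; P=cloud(c,d)
    for k,z in zs.items():
        r=env.pinpoint(c,k)[:3 if 'spot' in k else 1]
        for q in r: print(c,k,round(q['score'],2),np.round(q['location']),np.round(onplane(c,q['location'],z),0))
    # lids: white high points above z 78..95 (pad) / 120..145 (shelf)
    ok=d>0
    hsv=cv2.cvtColor(im,cv2.COLOR_BGR2HSV)
    for nm,lo,hi in [('padlids',86,97),('shelflid',128,140),('post',112,126),('green',28,42)]:
        mk=(ok&(P[...,2]>lo)&(P[...,2]<hi)&(P[...,0]>200)&(P[...,0]<800)&(abs(P[...,1])<450)).astype(np.uint8)
        n,l,s,ce=cv2.connectedComponentsWithStats(mk)
        for i in range(1,n):
            if s[i,4]>8: print(c,nm,s[i,4],np.round(ce[i]),np.round(P[l==i].mean(0),1),np.round(np.ptp(P[l==i],0)))
E
```

```text
scene jar_blue 0.69 [292. 228.] [551.  40.   8.]
scene jar_orange 0.81 [273. 235.] [533. -16.   8.]
scene jar_yellow 0.66 [162. 352.] [ 636. -429.   50.]
scene spot0 0.88 [343. 156.] [470. 333.  50.]
scene spot0 0.59 [360. 149.] [480. 401.  50.]
scene spot0 0.59 [329. 165.] [468. 271.  50.]
scene spot1 0.88 [343. 156.] [470. 333.  50.]
scene spot1 0.59 [360. 149.] [480. 401.  50.]
scene spot1 0.59 [329. 165.] [468. 271.  50.]
scene spot2 0.88 [343. 156.] [470. 333.  50.]
scene spot2 0.59 [360. 149.] [480. 401.  50.]
scene spot2 0.59 [329. 165.] [468. 271.  50.]
scene pad 0.75 [279. 228.] [520.  17.   0.]
scene lamp_base 0.88 [318. 269.] [690.   3.   0.]
scene post_top 0.64 [291. 230.] [614. -29. 120.]
scene lamp_arm 0.65 [154. 309.] [ 507. -385.    0.]
scene balance 0.56 [146. 295.] [ 477. -382.   26.]
scene socket 0.91 [159. 350.] [ 603. -428.    0.]
scene head 0.79 [144. 277.] [ 412. -358.    0.]
scene phone 0.86 [298. 142.] [285. 317.   0.]
scene pen_cup 0.81 [388. 224.] [719. 266.   0.]
scene tape 0.91 [372. 251.] [748. 157.   0.]
scene sharpener 0.6 [239. 290.] [ 603. -194.    0
[... 3976 characters left out ...]
.8 120.1] [ 7.  5. 13.]
side post 12 [305. 136.] [696.3 252.  118.1] [ 6. 10. 12.]
side post 23 [339. 185.] [697.8   7.2 117.3] [13. 13. 12.]
side post 145 [453. 299.] [ 766.2 -413.7  119. ] [48. 59. 14.]
side green 69 [309. 160.] [705.7 236.5  35.2] [65. 43. 13.]
side green 110 [234. 178.] [458.6 229.3  35.5] [125.  20.  14.]
side green 36 [370. 203.] [797.2  -4.5  31.1] [ 8. 68.  7.]
side green 41 [337. 208.] [696.8   4.7  32.8] [26. 26. 13.]
side green 26 [278. 213.] [532.7  40.3  35.4] [11. 27. 12.]
side green 55 [288. 233.] [533.2 -43.3  35.4] [39. 28. 14.]
side green 126 [443. 321.] [ 766.1 -413.    34.7] [46. 58. 14.]
side green 1663 [313. 350.] [ 464.1 -381.7   33.5] [265. 122.  13.]
```

Run:
```python
from h import *
print(np.round(env.camera_model('wrist')['hand_eye'],2).tolist(), env.camera_model('wrist')['fx'])
for c in ['scene','side']:
    D=np.load(f'{c}0.npz'); im,d=D['im'],D['d']; P=cloud(c,d)
    mk=((abs(P[...,2]-50)<6)&(d>0)&(abs(P[...,0]-470)<90)&(abs(P[...,1]-330)<130))
    g=im.max(-1); print(c,'top',np.round(P[mk].mean(0)),np.percentile(g[mk],[10,50,70,90]))
    b=(mk&(g>np.percentile(g[mk],50)*1.5)).astype(np.uint8)
    n,l,s,ce=cv2.connectedComponentsWithStats(b)
    for i in range(1,n):
        if s[i,4]>20: print(s[i,4],np.round(ce[i]),np.round(P[l==i].mean(0),1),np.round(np.ptp(P[l==i],0)),np.round(onplane(c,ce[i],50),1))
    # bar line
    b=((P[...,2]>26)&(P[...,2]<40)&(P[...,1]<-330)&(P[...,0]<640)&(P[...,0]>360)&(P[...,1]>-460)&(d>0))
    X=P[b][:,:2]; X=X[(X[:,0]>460)&(X[:,0]<570)]; vx,vy,x0,y0=cv2.fitLine(X.astype(np.float32),cv2.DIST_HUBER,0,.01,.01).ravel(); print('bar',np.degrees(np.arctan2(vy,vx)),x0,y0)
    hd=P[b]; hd=hd[hd[:,2]>31]; print(len(hd), hd[:,:2].min(0),hd[:,:2].max(0))
```

```text
[[-0.0, -0.96, -0.28, 80.91], [1.0, -0.0, -0.0, -0.45], [0.0, -0.28, 0.96, -155.2], [0.0, 0.0, 0.0, 1.0]] 301.22885507683174
scene top [472. 321.  48.] [ 64.  71.  76. 125.]
30 [353. 150.] [470.9 379.   50.4] [41. 25.  9.] [470.7 379.4  50. ]
137 [344. 156.] [469.3 336.5  49.2] [49. 50.  9.] [469.9 335.7  50. ]
145 [329. 164.] [463.5 277.2  48.9] [52. 50.  9.] [464.3 276.1  50. ]
bar -18.144676 516.01575 -394.87656
839 [ 370.24180713 -443.45766309] [ 632.74167247 -330.14995973]
side top [468. 319.  50.] [ 83.   91.   98.7 150. ]
35 [225. 145.] [471.5 380.1  52.3] [42. 28.  6.] [472.2 383.3  50. ]
116 [228. 153.] [470.9 334.6  50.9] [49. 47.  9.] [471.2 335.7  50. ]
127 [231. 164.] [464.8 275.1  50.7] [47. 58. 10.] [464.9 276.   50. ]
bar -18.485615 515.18915 -397.00616
1359 [ 367.0720162 -445.5761581] [ 632.30061972 -330.11357273]
```

Emit:
arm_command(
  motion=[
    {"offset":[0,0,-0.01],"spin":0.174},
    {"offset":[0,0,-0.01],"spin":0.174},
    {"offset":[0,0,-0.01],"spin":0.174},
    {"offset":[0,0,-0.01],"spin":0.174},
    {"offset":[0,0,-0.01],"spin":0.174},
  ],
  jaw=0.085,
)

```text
time_s: 4.03
ee_pos: [198.7, 539.6, 278.3]
ee_rot: [180.0, -0.0, 109.6]
force: [0.7, 0.5, 0.7]
gripper_width: 84.9
gripper_force: 0.0
```

Emit:
arm_command(
  motion=[
    {"offset":[0,0,0],"spin":0.174},
    {"offset":[0,0,0],"spin":0.174},
    {"offset":[-0.04,0.04,0],"spin":0},
    {"offset":[-0.04,0.04,0],"spin":0},
    {"offset":[-0.04,0.04,0],"spin":0},
  ],
)

```text
time_s: 4.65
ee_pos: [319.6, 418.5, 278.0]
ee_rot: [180.0, -0.0, 90.0]
force: [1.5, -0.3, 1.0]
gripper_width: 85.0
gripper_force: 0.0
```

Emit:
arm_command(
  motion=[
    {"offset":[-0.04,0.04,0],"spin":0},
    {"offset":[-0.03,0.04,0],"spin":0},
    {"offset":[-0.03,0.04,0],"spin":0},
    {"offset":[0,0.02,0],"spin":0},
    {"offset":[0,0,0],"spin":0},
  ],
)

```text
time_s: 5.28
ee_pos: [459.4, 319.8, 277.5]
ee_rot: [-180.0, -0.0, 89.9]
force: [0.2, 0.4, 0.1]
gripper_width: 85.1
gripper_force: 0.0
```

Run:
```python
from h import *
s=env.state(); im,d=env.grab_frame('wrist'); cv2.imwrite('pics/w1.png',im)
P=cloud('wrist',d,s)
mk=((abs(P[...,2]-50)<6)&(d>0)&(abs(P[...,0]-470)<90)&(abs(P[...,1]-330)<130))
g=im.max(-1); t=cv2.threshold(g[mk].reshape(-1,1),0,255,cv2.THRESH_OTSU)[0]
b=cv2.morphologyEx((mk&(g>t)).astype(np.uint8),cv2.MORPH_OPEN,np.ones((3,3)))
n,l,st,ce=cv2.connectedComponentsWithStats(b)
for i in range(1,n):
    if st[i,4]>100: print(st[i,4],np.round(ce[i]),np.round(P[l==i].mean(0),1),np.round(np.ptp(P[l==i],0)),np.round(onplane('wrist',ce[i],50,s),1))
b=((P[...,2]>126)&(P[...,2]<142)&(P[...,0]<520)&(P[...,1]>350)); print('yl',b.sum(),P[b].mean(0),np.ptp(P[b],0))
```

```text
266 [281. 131.] [459.  388.2  49.3] [29. 45.  4.] [459.  388.3  50. ]
1291 [290. 173.] [469.6 336.   49.6] [52. 52.  6.] [469.6 336.2  50. ]
1147 [285. 218.] [463.9 276.1  49.7] [51. 52.  6.] [463.9 276.3  50. ]
yl 1300 [478.33668603 398.69953196 132.25637305] [37.64781473 38.03217029  6.18705281]
```

View pics/w1.png

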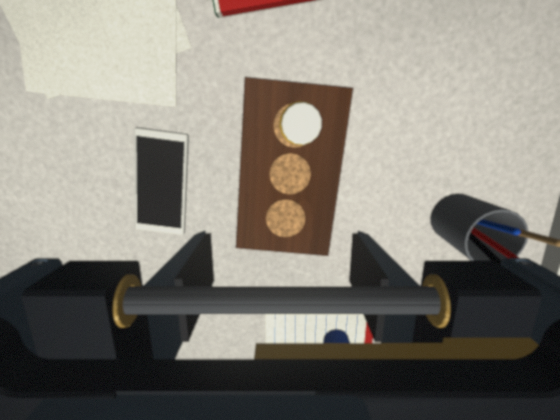

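The wrist view shows the free cork spots at (290,173) and (285,218), and the yellow jar's lid at (302,123), square on its own spot. That agrees with the fixed cameras: spot1 is at about (470,336) and spot2 at about (464.3,276.2). Next I'm going to the jars.

Emit:
arm_command(
  motion=[
    {"offset":[-0.045,0.017,0],"spin":0},
    {"offset":[-0.045,0.017,0],"spin":0},
    {"offset":[-0.045,0.017,0],"spin":0},
    {"offset":[-0.045,0.017,0],"spin":0},
    {"offset":[-0.045,0.017,0],"spin":0},
  ],
)

```text
time_s: 5.95
ee_pos: [543.1, 94.9, 278.2]
ee_rot: [-180.0, -0.0, 90.1]
force: [0.8, 0.9, -0.2]
gripper_width: 84.9
gripper_force: 0.0
```

```bash
cat > lids.py <<'E'
from h import *
import sys
lo,hi=map(float,sys.argv[1:3])
s=env.state(); im,d=env.grab_frame('wrist'); cv2.imwrite(sys.argv[3],im); P=cloud('wrist',d,s)
print(np.round(s['ee_pos'],1),np.round(s['ee_rot'],2))
mk=((P[...,2]>lo)&(P[...,2]<hi)&(d>0)).astype(np.uint8)
n,l,st,ce=cv2.connectedComponentsWithStats(mk)
for i in range(1,n):
    if st[i,4]>150: Q=P[l==i]; print(st[i,4],np.round(ce[i]),np.round(Q.mean(0),1),'mid',np.round((Q.min(0)+Q.max(0))/2,1),'ext',np.round(np.ptp(Q,0)))
E
python3 lids.py 86 98 pics/w2.png
```

```text
[543.1  94.9 278.2] [-1.7999e+02 -4.0000e-02  9.0150e+01]
639 [439.  47.] [703.2 247.7  91.8] mid [716.5 257.4  90.9] ext [71. 64. 10.]
225 [491.  25.] [752.8 268.5  91. ] mid [752.8 268.6  90.9] ext [ 8. 27. 10.]
757 [287. 229.] [549.8  49.7  90.4] mid [550.2  49.1  89.4] ext [38. 37.  7.]
348 [278. 279.] [539.2 -17.7  90.3] mid [539.2 -16.9  89.4] ext [37. 20.  6.]
```

Emit:
arm_command(
  motion=[
    {"offset":[-0.025,0.004,0.02],"spin":0},
    {"offset":[-0.022,0.0025,0.04],"spin":0},
    {"offset":[0,0,0.05],"spin":0},
    {"offset":[0,0,0.045],"spin":0},
    {"offset":[0,0,0.04],"spin":0},
  ],
)

```text
time_s: 6.62
ee_pos: [549.1, 49.4, 81.6]
ee_rot: [-180.0, -0.0, 90.1]
force: [0.2, -0.3, -0.9]
gripper_width: 85.2
gripper_force: 0.0
```

Emit:
arm_command(
  motion=[
    {"offset":[0,0,0.02],"spin":0},
    {"offset":[0,0,0.01],"spin":0},
    {"offset":[0,0,0],"spin":0},
    {"offset":[0,0,0],"spin":0},
  ],
)

```text
time_s: 7.12
ee_pos: [550.9, 48.1, 54.0]
ee_rot: [179.9, -0.0, 90.0]
force: [0.7, -0.4, -0.2]
gripper_width: 85.2
gripper_force: 0.0
```

Emit:
arm_command(
  motion=[
    {"offset":[0,0,0],"spin":0},
    {"offset":[0,0,0],"spin":0},
    {"offset":[0,0,0],"spin":0},
    {"offset":[0,0,0],"spin":0},
    {"offset":[0,0,0],"spin":0},
  ],
  jaw=0.03,
  newtons=15,
)

```text
time_s: 7.75
ee_pos: [550.2, 47.5, 53.0]
ee_rot: [-180.0, -0.0, 90.0]
force: [-1.0, -0.2, 1.1]
gripper_width: 43.7
gripper_force: 15.0
```

Emit:
arm_command(
  motion=[
    {"offset":[0,0,-0.015],"spin":0},
    {"offset":[0,0,-0.03],"spin":0},
    {"offset":[0.01,-0.003,-0.03],"spin":0},
    {"offset":[0.025,-0.007,-0.015],"spin":0},
    {"offset":[0.035,-0.01,0],"spin":0},
  ],
)

```text
time_s: 8.38
ee_pos: [531.3, 118.0, 145.4]
ee_rot: [179.7, -0.1, 89.9]
force: [-0.5, -0.1, -1.5]
gripper_width: 44.0
gripper_force: 15.0
```

Emit:
arm_command(
  motion=[
    {"offset":[0.04,-0.011,0],"spin":0},
    {"offset":[0.04,-0.011,0],"spin":0},
    {"offset":[0.04,-0.011,0],"spin":0},
    {"offset":[0.04,-0.011,0],"spin":0},
    {"offset":[0.03,-0.009,0],"spin":0},
  ],
)

```text
time_s: 9.0
ee_pos: [476.6, 309.2, 143.8]
ee_rot: [180.0, -0.0, 90.1]
force: [-0.7, -0.1, -2.3]
gripper_width: 43.5
gripper_force: 15.0
```

Emit:
arm_command(
  motion=[
    {"offset":[0.02,-0.005,0],"spin":0},
    {"offset":[0.0085,-0.002,0],"spin":0},
    {"offset":[0,0,0],"spin":0},
    {"offset":[0,0,0],"spin":0},
  ],
)

```text
time_s: 9.5
ee_pos: [470.5, 335.1, 142.9]
ee_rot: [-180.0, 0.0, 89.9]
force: [-0.0, -0.3, -0.5]
gripper_width: 43.6
gripper_force: 15.0
```

```bash
python3 lids.py 126 142 pics/w3.png
python3 - <<'E'
from h import *
print(env.state()['ee_pos'])
for c in ['scene','side']:
    im,d=env.grab_frame(c); P=cloud(c,d); print(c)
    im=im[60:260,200:440]; cv2.imwrite(f'pics/{c}3.png',cv2.resize(im,None,fx=3,fy=3))
E
```

```text
[470.5 335.1 142.9] [-1.7999e+02  3.0000e-02  8.9950e+01]
3879 [296. 152.] [478.1 399.2 132.3] mid [478.  398.4 132.2] ext [39. 38.  5.]
756 [271. 233.] [463.7 353.5 134.6] mid [464.1 349.1 134. ] ext [50. 19. 16.]
196 [324. 240.] [494.5 349.3 135.4] mid [495.6 345.4 134.6] ext [11. 15. 15.]
[470.47173006 335.1244796  142.95626619]
scene
side
```

View pics/w3.png

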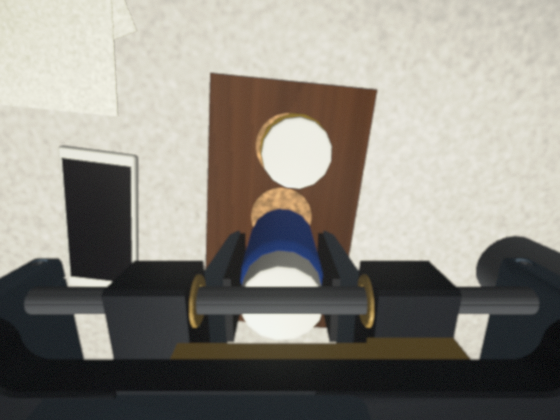

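The wrist view shows the blue jar hanging upright in the jaws at about (283,270). Spot1 is just in front of it at (281,212), and the yellow lid is at (297,152). I'm measuring the jar's offset in the grip.

Run:
```python
from h import *
s=env.state()
im,d=env.grab_frame('wrist'); P=cloud('wrist',d,s); h=cv2.cvtColor(im,cv2.COLOR_BGR2HSV)
b=(h[...,0]>105)&(h[...,0]<130)&(h[...,1]>120)&(d>0)
Q=P[b]; Q=Q[(abs(Q[:,0]-470)<40)&(abs(Q[:,1]-340)<60)]; 
for lo in range(100,165,10):
    q=Q[(Q[:,2]>lo)&(Q[:,2]<lo+10)]
    if len(q)>50:
        r=cv2.minEnclosingCircle
        from scipy.optimize import least_squares
        f=least_squares(lambda c:np.hypot(q[:,0]-c[0],q[:,1]-c[1])-22,[470,335],loss='soft_l1'); print(lo,len(q),np.round(f.x,1),np.round(np.percentile(q[:,1],98),1))
```

```text
100 80 [470. 336.] 358.3
110 235 [470.  336.1] 358.3
120 276 [469.9 336.1] 358.4
130 338 [469.9 336.1] 358.3
140 420 [469.9 336.1] 358.4
150 1034 [469.9 335.2] 358.2
160 227 [469.8 333. ] 356.2
```

Emit:
arm_command(
  motion=[
    {"offset":[0,0,0.015],"spin":0},
    {"offset":[0,0,0.018],"spin":0},
    {"offset":[0,0,0.01],"spin":0},
    {"offset":[0,0,0.004],"spin":0},
    {"offset":[0,0,0],"spin":0},
  ],
)

```text
time_s: 10.32
ee_pos: [470.4, 336.2, 96.0]
ee_rot: [180.0, -0.0, 90.0]
force: [-0.3, -0.1, -1.2]
gripper_width: 43.8
gripper_force: 15.0
```

Emit:
arm_command(
  motion=[
    {"offset":[0,0,0.0005],"spin":0},
    {"offset":[0,0,0],"spin":0},
  ],
)

```text
time_s: 10.58
ee_pos: [470.4, 336.3, 95.8]
ee_rot: [180.0, -0.0, 90.0]
force: [0.1, 0.7, -1.7]
gripper_width: 43.5
gripper_force: 15.0
```

Emit:
arm_command(
  motion=[
    {"offset":[0,0,0],"spin":0},
    {"offset":[0,0,0],"spin":0},
    {"offset":[0,0,0],"spin":0},
    {"offset":[0,0,0],"spin":0},
  ],
  jaw=0.085,
)

```text
time_s: 11.08
ee_pos: [470.2, 336.1, 95.6]
ee_rot: [180.0, -0.0, 90.0]
force: [-1.2, 0.2, 0.3]
gripper_width: 80.8
gripper_force: 0.0
```

Emit:
arm_command(
  motion=[
    {"offset":[0,0,-0.02],"spin":0},
    {"offset":[0,0,-0.04],"spin":0},
    {"offset":[0,0,-0.04],"spin":0},
    {"offset":[-0.03,0,-0.03],"spin":0},
    {"offset":[-0.04,0.015,0],"spin":0},
  ],
)

```text
time_s: 11.7
ee_pos: [486.0, 266.7, 228.5]
ee_rot: [179.7, -0.2, 90.1]
force: [-0.2, 0.6, 0.5]
gripper_width: 84.9
gripper_force: 0.0
```

Emit:
arm_command(
  motion=[
    {"offset":[-0.05,0.015,0],"spin":0},
    {"offset":[-0.05,0.015,0],"spin":0},
    {"offset":[-0.05,0.015,0],"spin":0},
    {"offset":[-0.05,0.0085,0],"spin":0},
    {"offset":[-0.044,0,0],"spin":0},
  ],
)

```text
time_s: 12.32
ee_pos: [539.1, 20.2, 225.4]
ee_rot: [180.0, 0.0, 90.0]
force: [1.5, 1.1, 1.0]
gripper_width: 84.9
gripper_force: 0.0
```

```bash
python3 lids.py 86 98 pics/w4.png
```

```text
[539.1  20.2 225.4] [179.97   0.    89.97]
1004 [282. 247.] [539.  -25.8  90.4] mid [539.3 -26.4  89.2] ext [38. 37.  6.]
```

Emit:
arm_command(
  motion=[
    {"offset":[-0.025,0,0.01],"spin":0},
    {"offset":[-0.023,0,0.03],"spin":0},
    {"offset":[0,0,0.045],"spin":0},
    {"offset":[0,0,0.045],"spin":0},
    {"offset":[0,0,0.025],"spin":0},
  ],
)

```text
time_s: 13.0
ee_pos: [537.4, -25.7, 68.3]
ee_rot: [-179.8, -0.0, 90.0]
force: [0.3, 0.7, 0.4]
gripper_width: 84.9
gripper_force: 0.0
```

Emit:
arm_command(
  motion=[
    {"offset":[0,0,0.012],"spin":0},
    {"offset":[0,0,0.005],"spin":0},
    {"offset":[0,0,0],"spin":0},
    {"offset":[0,0,0],"spin":0},
  ],
)

```text
time_s: 13.5
ee_pos: [539.4, -25.9, 54.4]
ee_rot: [179.9, 0.0, 90.0]
force: [-0.8, 0.2, -0.7]
gripper_width: 84.7
gripper_force: 0.0
```

Emit:
arm_command(
  motion=[
    {"offset":[0,0,0],"spin":0},
    {"offset":[0,0,0],"spin":0},
    {"offset":[0,0,0],"spin":0},
    {"offset":[0,0,0],"spin":0},
    {"offset":[0,0,0],"spin":0},
  ],
  jaw=0.03,
)

```text
time_s: 14.12
ee_pos: [538.8, -25.9, 53.5]
ee_rot: [180.0, -0.0, 90.0]
force: [-0.9, 0.1, 1.1]
gripper_width: 43.2
gripper_force: 15.0
```

Emit:
arm_command(
  motion=[
    {"offset":[0,0,-0.015],"spin":0},
    {"offset":[0,0,-0.03],"spin":0},
    {"offset":[0.01,-0.003,-0.03],"spin":0},
    {"offset":[0.025,-0.0065,-0.015],"spin":0},
    {"offset":[0.035,-0.01,0],"spin":0},
  ],
)

```text
time_s: 14.75
ee_pos: [520.3, 44.4, 145.9]
ee_rot: [179.7, -0.0, 89.9]
force: [0.0, 0.7, -0.5]
gripper_width: 43.4
gripper_force: 15.0
```

Emit:
arm_command(
  motion=[
    {"offset":[0.04,-0.01,0],"spin":0},
    {"offset":[0.04,-0.01,0],"spin":0},
    {"offset":[0.045,-0.01,0],"spin":0},
    {"offset":[0.04,-0.01,0],"spin":0},
    {"offset":[0.035,-0.008,0],"spin":0},
  ],
)

```text
time_s: 15.38
ee_pos: [470.7, 245.6, 144.4]
ee_rot: [180.0, -0.0, 90.0]
force: [0.7, 0.3, -1.4]
gripper_width: 43.3
gripper_force: 15.0
```

Emit:
arm_command(
  motion=[
    {"offset":[0.022,-0.005,0],"spin":0},
    {"offset":[0.012,-0.002,0],"spin":0},
    {"offset":[0,0,0],"spin":0},
    {"offset":[0,0,0],"spin":0},
    {"offset":[0,0,0],"spin":0},
  ],
)

```text
time_s: 16.0
ee_pos: [464.4, 277.3, 143.5]
ee_rot: [-180.0, 0.0, 89.9]
force: [-0.6, 0.1, -1.4]
gripper_width: 43.4
gripper_force: 15.0
```

Run:
```python
from h import *
from scipy.optimize import least_squares
s=env.state(); print(np.round(s['ee_pos'],1))
im,d=env.grab_frame('wrist'); cv2.imwrite('pics/w5.png',im); P=cloud('wrist',d,s); h=cv2.cvtColor(im,cv2.COLOR_BGR2HSV)
def fit(b,x0,y0,zs,r):
    Q=P[b&(d>0)]; Q=Q[np.hypot(Q[:,0]-x0,Q[:,1]-y0)<40]
    for lo in zs:
        q=Q[(Q[:,2]>lo)&(Q[:,2]<lo+10)]
        if len(q)>50:
            f=least_squares(lambda c:np.hypot(q[:,0]-c[0],q[:,1]-c[1])-r,[x0,y0],loss='soft_l1'); print(lo,len(q),np.round(f.x,1))
fit((h[...,0]>2)&(h[...,0]<20)&(h[...,1]>170),s['ee_pos'][0],s['ee_pos'][1],range(100,165,10),22)
for z in [129]:
    b=(P[...,2]>z)&(P[...,2]<138)&(d>0)
    n,l,st,ce=cv2.connectedComponentsWithStats(b.astype(np.uint8))
    for i in range(1,n):
        if st[i,4]>200: Q=P[l==i]; print('lid',np.round((Q.min(0)+Q.max(0))/2,1),np.round(np.ptp(Q,0)))
```

```text
[464.4 277.3 143.5]
100 59 [464.  275.6]
110 210 [463.9 275.7]
120 278 [463.9 275.7]
130 335 [463.8 275.7]
140 402 [463.8 275.7]
150 966 [463.9 274.9]
160 187 [463.4 272.9]
lid [478.  396.2 131.9] [38. 34.  6.]
lid [470.  337.4 132. ] [38. 38.  6.]
lid [464.8 290.2 133.5] [40. 16.  9.]
```

View pics/w5.png

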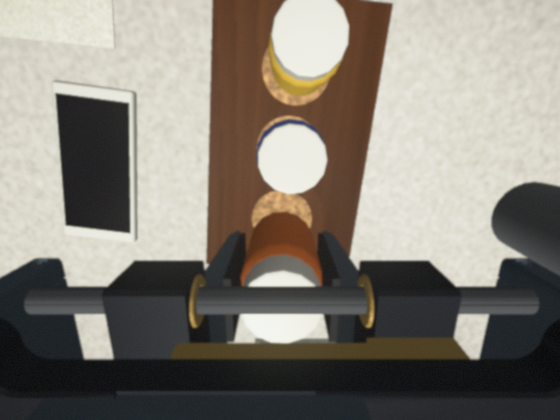

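The wrist view shows blue square on spot1 (lid at (292,157)). The orange jar hangs upright in the jaws, with spot2 just ahead of it at (282,212). I'm placing orange, then going to the lamp arm.

Emit:
arm_command(
  motion=[
    {"offset":[0.0005,0.0005,0.015],"spin":0},
    {"offset":[0,0,0.018],"spin":0},
    {"offset":[0,0,0.01],"spin":0},
    {"offset":[0,0,0.004],"spin":0},
    {"offset":[0,0,0],"spin":0},
  ],
)

```text
time_s: 16.68
ee_pos: [464.9, 278.7, 96.4]
ee_rot: [180.0, -0.0, 90.0]
force: [-0.1, -0.5, 0.1]
gripper_width: 44.0
gripper_force: 15.0
```

Emit:
arm_command(
  motion=[
    {"offset":[0,0,0.0005],"spin":0},
    {"offset":[0,0,0],"spin":0},
  ],
)

```text
time_s: 16.92
ee_pos: [464.9, 278.7, 96.3]
ee_rot: [180.0, -0.0, 90.0]
force: [0.2, 0.0, -0.7]
gripper_width: 43.1
gripper_force: 15.0
```

Emit:
arm_command(
  motion=[
    {"offset":[0,0,0],"spin":0},
    {"offset":[0,0,0],"spin":0},
    {"offset":[0,0,0],"spin":0},
    {"offset":[0,0,0],"spin":0},
  ],
  jaw=0.085,
)

```text
time_s: 17.42
ee_pos: [464.7, 278.6, 96.0]
ee_rot: [180.0, -0.0, 90.0]
force: [-0.2, 0.0, 0.3]
gripper_width: 80.6
gripper_force: 0.0
```

Emit:
arm_command(
  motion=[
    {"offset":[0,0,-0.02],"spin":0},
    {"offset":[0,0,-0.04],"spin":0},
    {"offset":[0,0,-0.04],"spin":0},
    {"offset":[0,0,-0.04],"spin":0},
    {"offset":[-0.025,0,-0.03],"spin":0},
  ],
)

```text
time_s: 18.05
ee_pos: [465.0, 254.4, 267.8]
ee_rot: [179.9, -0.1, 90.1]
force: [-0.4, -0.2, 0.4]
gripper_width: 85.0
gripper_force: 0.0
```

```bash
python3 lids.py 126 142 pics/w6.png
```

```text
[465.  254.4 267.8] [ 1.7989e+02 -8.0000e-02  9.0110e+01]
1718 [297.  45.] [478.2 398.1 132.1] mid [478.4 398.4 130.5] ext [39. 39.  9.]
1402 [287. 118.] [470.  337.5 132.3] mid [470.4 337.3 131.6] ext [38. 37.  6.]
1188 [281. 181.] [464.5 278.3 132.3] mid [464.5 278.  130.8] ext [38. 38.  9.]
```

Emit:
arm_command(
  motion=[
    {"offset":[-0.05,0,0],"spin":0},
    {"offset":[-0.05,0,0],"spin":0},
    {"offset":[-0.05,0,0],"spin":0},
    {"offset":[-0.05,0,0],"spin":0},
    {"offset":[-0.05,0,0],"spin":0},
  ],
)

```text
time_s: 18.73
ee_pos: [464.4, 2.1, 265.7]
ee_rot: [180.0, -0.0, 90.0]
force: [0.3, 1.0, -0.4]
gripper_width: 84.9
gripper_force: 0.0
```

Emit:
arm_command(
  motion=[
    {"offset":[-0.05,0,0],"spin":0},
    {"offset":[-0.05,0,0],"spin":0},
    {"offset":[-0.05,0,0],"spin":0},
    {"offset":[-0.05,0,0],"spin":0},
    {"offset":[-0.05,0,0],"spin":0},
  ],
)

```text
time_s: 19.35
ee_pos: [464.5, -247.9, 265.6]
ee_rot: [180.0, -0.0, 90.0]
force: [0.6, 0.0, -0.1]
gripper_width: 85.2
gripper_force: 0.0
```

Emit:
arm_command(
  motion=[
    {"offset":[-0.05,0.005,0],"spin":0},
    {"offset":[-0.05,0.005,0],"spin":0},
    {"offset":[-0.03,0,0],"spin":0},
    {"offset":[0,0,0],"spin":-0.1787},
    {"offset":[0,0,0],"spin":-0.1787},
  ],
)

```text
time_s: 19.98
ee_pos: [474.5, -376.9, 265.1]
ee_rot: [-180.0, -0.1, 110.8]
force: [-0.6, -0.1, -0.6]
gripper_width: 85.0
gripper_force: 0.0
```

Emit:
arm_command(
  motion=[
    {"offset":[0,0,0],"spin":-0.1787},
    {"offset":[0,0,0],"spin":-0.1787},
    {"offset":[0,0,0],"spin":-0.1787},
    {"offset":[0,0,0],"spin":-0.1787},
    {"offset":[0,0,0],"spin":-0.1787},
  ],
)

```text
time_s: 20.6
ee_pos: [474.7, -376.3, 265.4]
ee_rot: [180.0, -0.0, 162.0]
force: [0.5, 0.2, 0.4]
gripper_width: 85.2
gripper_force: 0.0
```

Both jars are square on their spots, with lids about 60 mm apart in line with the yellow one. Next is the lamp arm.

```bash
cat > bar.py <<'E'
from h import *
import sys
s=env.state(); im,d=env.grab_frame('wrist'); cv2.imwrite(sys.argv[1],im); P=cloud('wrist',d,s); h=cv2.cvtColor(im,cv2.COLOR_BGR2HSV)
print(np.round(s['ee_pos'],1),np.round(s['ee_rot'],2))
zo=float(sys.argv[2]) # height of arm's underside
Z=P[...,2]-zo
g=(h[...,0]>50)&(h[...,0]<95)&(h[...,1]>90)&(Z>12)&(Z<45)&(d>0)
n,l,st,ce=cv2.connectedComponentsWithStats(g.astype(np.uint8)); i=1+st[1:,4].argmax(); Q=P[l==i]; top=Q[Q[:,2]-zo>31]
(c,r)=cv2.minEnclosingCircle(top[:,:2].astype(np.float32)); print('head',np.round(c,1),round(r,1),np.round((top.min(0)+top.max(0))/2,1))
c=np.array(c)
b=(Z>29)&(Z<38)&(d>0)&~g; X=P[b][:,:3]; a=X[:,:2]-s['ee_pos'][:2]; yaw=np.radians(s['ee_rot'][2]); u=np.array([np.cos(yaw),np.sin(yaw)]); v=np.array([-u[1],u[0]])
k=(abs(a@v)<14)&(a@u>-90)&(a@u<28); X=X[k]; print('n',len(X),'z',X[:,2].mean(), 'u range',np.round([(a@u)[k].min(),(a@u)[k].max()]))
vx,vy,x0,y0=cv2.fitLine(X[:,:2].astype(np.float32),cv2.DIST_HUBER,0,.01,.01).ravel()
w=np.array([vx,vy]); w*=np.sign(w@u); print('angle',np.degrees(np.arctan2(w[1],w[0])))
p0=np.array([x0,y0]); cl=p0+w*((c-p0)@w); print('head on line',np.round(cl,1),'balance',np.round(cl-72*w,1),'socket',np.round(cl-220*w,1))
E
python3 bar.py pics/w7.png 0
```

```text
[ 474.7 -376.3  265.4] [ 1.7998e+02 -3.0000e-02  1.6200e+02]
head [ 405.4 -360.5] 33.8 [ 404.9 -360.2   34.3]
n 974 z 31.45774310003699 u range [-90.  28.]
angle 162.1587
head on line [ 405.6 -359.8] balance [ 474.2 -381.9] socket [ 615.  -427.2]
```

View pics/w7.png

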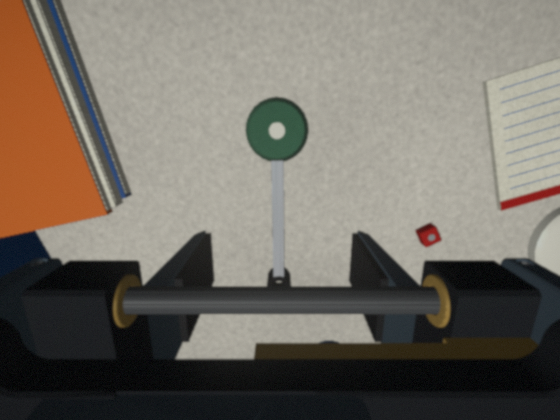

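The view shows the head at (277,130) and the bar running straight down the image to the socket at (278,280), in line with the tool. I'm descending and gripping.

Emit:
arm_command(
  motion=[
    {"offset":[-0.0012,-0.0052,0.04],"spin":0},
    {"offset":[0,0,0.06],"spin":0},
    {"offset":[0,0,0.06],"spin":0},
    {"offset":[0,0,0.03],"spin":0},
    {"offset":[0,0,0],"spin":0},
  ],
  jaw=0.05,
)

```text
time_s: 21.28
ee_pos: [472.7, -380.4, 73.2]
ee_rot: [179.9, -0.3, 161.6]
force: [-0.0, 0.6, 0.9]
gripper_width: 50.3
gripper_force: 0.0
```

```bash
python3 bar.py pics/w8.png 0
```

```text
[ 472.7 -380.4   73.2] [179.86  -0.33 161.57]
head [ 404.1 -360.6] 35.1 [ 404.6 -360.2   34.2]
n 2441 z 31.487215392738005 u range [-85.  28.]
angle 162.49875
head on line [ 404.3 -360. ] balance [ 473.  -381.7] socket [ 614.1 -426.2]
```

Emit:
arm_command(
  motion=[
    {"offset":[0,-0.001,0.025],"spin":0},
    {"offset":[0,0,0.02],"spin":0},
    {"offset":[0,0,0.007],"spin":0},
    {"offset":[0,0,0],"spin":0},
    {"offset":[0,0,0],"spin":0},
  ],
)

```text
time_s: 21.95
ee_pos: [474.7, -383.3, 25.3]
ee_rot: [-179.9, 0.1, 161.7]
force: [-0.2, 1.0, -0.1]
gripper_width: 50.0
gripper_force: 0.0
```

Emit:
arm_command(
  motion=[
    {"offset":[0,0,0],"spin":0},
    {"offset":[0,0,0],"spin":0},
    {"offset":[0,0,0],"spin":0},
    {"offset":[0,0,0],"spin":0},
    {"offset":[0,0,0],"spin":0},
  ],
  jaw=0.005,
  newtons=45,
)

```text
time_s: 22.58
ee_pos: [474.0, -382.4, 24.0]
ee_rot: [180.0, -0.0, 161.7]
force: [0.1, 1.1, 1.3]
gripper_width: 15.5
gripper_force: 45.0
```

Emit:
arm_command(
  motion=[
    {"offset":[0,0,-0.01],"spin":0},
    {"offset":[0,0,-0.02],"spin":0},
    {"offset":[0,0,-0.01],"spin":0},
    {"offset":[0,0,0],"spin":0},
    {"offset":[0,0,0],"spin":0},
  ],
)

```text
time_s: 23.2
ee_pos: [473.4, -382.3, 63.3]
ee_rot: [180.0, -0.1, 161.7]
force: [0.2, -0.1, -3.8]
gripper_width: 15.6
gripper_force: 45.0
```

```bash
python3 -c "
from h import *
s=env.state();print({k:np.round(s[k],2) for k in ['ee_pos','force','torque','gripper_width']})
import numpy as np
r=R.from_euler('xyz',s['ee_rot'],degrees=True).as_matrix(); print('torque in tool',np.round(r.T@s['torque'],2))"; python3 bar.py pics/w9.png 40
```

```text
{'ee_pos': array([ 473.38, -382.27,   63.25]), 'force': array([ 0.15, -0.09, -3.83]), 'torque': array([-0.02, -0.01,  0.03]), 'gripper_width': np.float64(15.56)}
torque in tool [ 0.01 -0.02 -0.03]
[ 473.4 -382.3   63.3] [ 1.7997e+02 -8.0000e-02  1.6167e+02]
head [ 404.  -360.2] 36.1 [ 404.2 -360.    73.7]
n 2711 z 70.97076670879424 u range [-44.  28.]
angle 161.89166
head on line [ 404. -360.] balance [ 472.4 -382.4] socket [ 613.1 -428.4]
```

The lamp arm is gripped: it is level, the wrist moment is close to zero, and it weighs 3.9 N. I'm raising and turning it, then carrying it across.

Emit:
arm_command(
  motion=[
    {"offset":[0,0,-0.015],"spin":-0.03},
    {"offset":[0,0,-0.027],"spin":-0.08},
    {"offset":[0,0,-0.03],"spin":-0.1},
    {"offset":[0,0,-0.027],"spin":-0.08},
    {"offset":[0,0,-0.018],"spin":-0.03},
  ],
)

```text
time_s: 23.88
ee_pos: [474.3, -383.0, 183.3]
ee_rot: [-179.9, 0.1, -179.9]
force: [0.3, -0.1, -3.6]
gripper_width: 15.3
gripper_force: 45.0
```

Emit:
arm_command(
  motion=[
    {"offset":[-0.002,0.01,0],"spin":0},
    {"offset":[-0.004,0.02,0],"spin":0},
    {"offset":[-0.006,0.03,0],"spin":0},
    {"offset":[-0.008,0.04,0],"spin":0},
    {"offset":[-0.008,0.04,0],"spin":0},
  ],
)

```text
time_s: 24.5
ee_pos: [501.2, -239.7, 179.6]
ee_rot: [179.9, -0.1, -180.0]
force: [-0.0, -0.3, -3.3]
gripper_width: 15.6
gripper_force: 45.0
```

Emit:
arm_command(
  motion=[
    {"offset":[-0.008,0.04,0],"spin":0},
    {"offset":[-0.008,0.04,0],"spin":0},
    {"offset":[-0.008,0.04,0],"spin":0},
    {"offset":[-0.008,0.04,0],"spin":0},
    {"offset":[-0.006,0.03,0],"spin":0},
  ],
)

```text
time_s: 25.12
ee_pos: [538.6, -49.5, 179.8]
ee_rot: [179.9, -0.2, -179.9]
force: [-0.4, -0.3, -3.5]
gripper_width: 15.5
gripper_force: 45.0
```

Emit:
arm_command(
  motion=[
    {"offset":[-0.005,0.025,0],"spin":0},
    {"offset":[-0.003,0.02,0],"spin":0},
    {"offset":[-0.002,0.01,0],"spin":0},
    {"offset":[-0.001,0.005,0],"spin":0},
    {"offset":[0,0,0],"spin":0},
  ],
)

```text
time_s: 25.75
ee_pos: [550.8, 7.1, 180.8]
ee_rot: [-180.0, -0.0, 180.0]
force: [0.2, -0.6, -4.4]
gripper_width: 15.9
gripper_force: 45.0
```

```bash
cat > fin.py <<'E'
from h import *
import sys
s=env.state(); print(np.round(s['ee_pos'],1),np.round(s['ee_rot'],2),np.round(s['force'],1),np.round(s['torque'],2),np.round(s['qpos'],0))
for c in ['scene','side']:
    im,d=env.grab_frame(c); cv2.imwrite(f'pics/{c}_{sys.argv[1]}.png',im); P=cloud(c,d)
    a=env.camera_model(c)
    for k,z in [('post_top',120),('socket',s['ee_pos'][2]-24),('head',s['ee_pos'][2]-24)]:
        for q in env.pinpoint(c,k)[:1]: print(c,k,round(q['score'],2),np.round(q['location']),np.round(onplane(c,q['location'],z),1))
    ok=(d>0)&(abs(P[...,1]-8)<45)
    ring=ok&(im.max(-1)<70)&(P[...,2]>150)&(P[...,2]<200)&(P[...,0]>660)&(P[...,0]<740)
    Q=P[ring]
    if len(Q)>30:
        t=Q[Q[:,2]>Q[:,2].max()-8]; print(c,'ring n',len(Q),'min',np.round(Q.min(0),1),'max',np.round(Q.max(0),1),'topmid',np.round((t.min(0)+t.max(0))/2,1))
    for nm,lo,hi,x0,r in [('post',50,120,698,20)]:
        q=P[ok&(P[...,2]>lo)&(P[...,2]<hi)&(np.hypot(P[...,0]-x0,P[...,1]-8)<r)]
        if len(q)>15:
            from scipy.optimize import least_squares
            f=least_squares(lambda p:np.hypot(q[:,0]-p[0],q[:,1]-p[1])-7,[698,8],loss='soft_l1'); print(c,nm,len(q),np.round(f.x,1))
    disc=P[(d>0)&(abs(P[...,2]-20)<5)&(np.hypot(P[...,0]-698,P[...,1]-8)<75)][:,:2]
    if len(disc)>50: print(c,'disc',len(disc),np.round(cv2.minEnclosingCircle(disc.astype(np.float32)),1) if 0 else np.round((np.percentile(disc,.5,0)+np.percentile(disc,99.5,0))/2,1),np.round(np.ptp(disc,0)))
E
python3 fin.py 8; python3 bar.py pics/w10.png 155
```

```text
[550.8   7.1 180.8] [-1.7999e+02 -1.0000e-02  1.8000e+02] [ 0.2 -0.6 -4.4] [ 0.05 -0.07 -0.01] [ -0.  18.  97.  -0.  65. -90.]
scene post_top 0.9 [324. 242.] [692.4   6.  120. ]
scene head 0.94 [267. 182.] [475.5  10.6 156.8]
scene ring n 244 min [683.  -11.7 156.6] max [715.8  22.8 193.7] topmid [698.9   6.2 189.7]
scene post 106 [696.9  10.6]
scene disc 1271 [698.5   8.7] [125. 123.]
side post_top 0.7 [176. 185.] [280.3 150.5 120. ]
side socket 0.95 [343. 171.] [708.2  14.7 156.8]
side head 0.93 [262. 186.] [485.2  28.2 156.8]
side ring n 177 min [680.9 -14.6 158.6] max [713.9  21.  194. ] topmid [698.4   3.6 190.1]
side post 105 [699.6  10.2]
side disc 938 [697.9   7.6] [128. 127.]
[550.8   7.  181. ] [180.    -0.   179.97]
head [476.3   6.3] 36.7 [476.8   6.7 190. ]
n 2690 z 188.425668541593 u range [-44.  28.]
angle 179.80142
head on line [476.3   7.1] balance [548.3   6.9] socket [696.3   6.4]
```

Emit:
arm_command(
  motion=[
    {"offset":[0,0.0025,0],"spin":0},
    {"offset":[0,0,0],"spin":0},
    {"offset":[0,0,0],"spin":0},
    {"offset":[0,0,0],"spin":0},
  ],
)

```text
time_s: 26.7
ee_pos: [550.8, 9.9, 180.9]
ee_rot: [180.0, 0.0, -180.0]
force: [-0.3, 0.3, -3.7]
gripper_width: 15.6
gripper_force: 45.0
```

```bash
python3 fin.py 9; python3 -c "
import cv2,numpy as np
a=cv2.imread('pics/scene_9.png')[110:310,230:430];b=cv2.imread('pics/side_9.png')[110:310,200:400]
cv2.imwrite('pics/fin9.png',np.hstack([cv2.resize(x,(400,400),interpolation=cv2.INTER_CUBIC) for x in (a,b)]))"
```

```text
[550.8   9.9 180.9] [ 179.99    0.   -179.99] [-0.3  0.3 -3.7] [0.03 0.05 0.03] [ -0.  18.  97.   0.  65. -90.]
scene post_top 0.95 [321. 245.] [694.6  -5.5 120. ]
scene socket 0.92 [325. 232.] [690.3   8.4 156.9]
scene head 0.71 [267. 182.] [476.7  10.7 156.9]
scene ring n 248 min [682.6  -9.6 158. ] max [716.3  26.5 195.1] topmid [698.9   9.4 191.1]
scene post 103 [697.1  10.7]
scene disc 1279 [698.8   9.5] [127. 123.]
side post_top 0.76 [341. 183.] [704.5  10.4 120. ]
side socket 0.77 [342. 172.] [704.3  11.5 156.9]
side head 0.81 [263. 188.] [484.1  19.3 156.9]
side ring n 173 min [681.8 -11.4 156. ] max [713.2  24.5 195.1] topmid [697.5   5.4 191.1]
side post 108 [699.6  10.3]
side disc 948 [697.6   6.3] [125. 126.]
```

View pics/fin9.png

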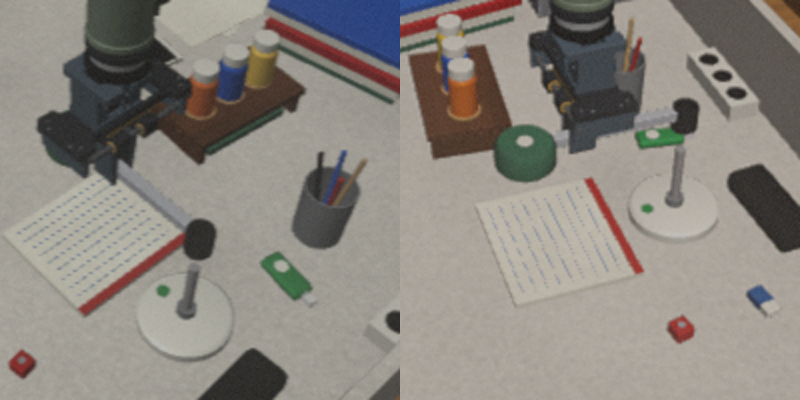

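The view shows the head out over the pad, all three jars in a neat row, and the ring above the post: ring at (200,240) over post top (194,266) on the left, ring at (685,116) over post top (679,148) on the right. I'm checking the lateral alignment by silhouette midlines in both cameras.

```bash
cat > sil.py <<'E'
from h import *
from scipy.optimize import least_squares
cams={}
for c in ['scene','side']:
    im,d=env.grab_frame(c); P=cloud(c,d); m,T=campose(c); z=P[...,2]
    near=(np.hypot(P[...,0]-698,P[...,1]-9)<26)&(d>0)
    o={}
    for nm,lo,hi in [('post',42,118),('ring',152,200)]:
        k=near&(z>lo)&(z<hi)
        if nm=='ring': k&=(im.max(-1)<75)
        n,l,st,ce=cv2.connectedComponentsWithStats(k.astype(np.uint8)); k=l==1+st[1:,4].argmax()
        o[nm]=k
    cams[c]=(m,T,o)
def prj(m,T,X):
    p=(X-T[:3,3])@T[:3,:3]; return np.stack([m['fx']*p[:,0]/p[:,2]+m['cx'],m['fy']*p[:,1]/p[:,2]+m['cy']],1)
a=np.linspace(0,2*np.pi,60)
def sil(m,T,x,y,r,z0,z1):
    X=np.concatenate([np.stack([x+r*np.cos(a),y+r*np.sin(a),0*a+zz],1) for zz in (z0,z1)])
    return cv2.convexHull((prj(m,T,X)*16).astype(np.int32))
def mid(mask):  # column mid per row -> robust
    r=[(v,np.mean(np.where(mask[v])[0][[0,-1]])) for v in range(mask.shape[0]) if mask[v].any()]; return np.array(r)
for nm,r,z0,z1 in [('post',7,42,118),('ring',18,156.5,192.5)]:
    def res(p,cs=('scene','side')):
        e=[]
        for c in cs:
            m,T,o=cams[c]; M=mid(o[nm])[2:-2]
            b=np.zeros(o[nm].shape,np.uint8); cv2.fillConvexPoly(b,sil(m,T,p[0],p[1],r,z0,z1),1,shift=4)
            # centre line columns from axis projection
            A=prj(m,T,np.array([[p[0],p[1],z0],[p[0],p[1],z1]])); t=(M[:,0]-A[0,1])/(A[1,1]-A[0,1])
            e.append(A[0,0]+t*(A[1,0]-A[0,0])-M[:,1])
        return np.concatenate(e)
    f=least_squares(res,[698,9],loss='soft_l1'); print(nm,np.round(f.x,2),'rms px',np.sqrt(np.mean(f.fun**2)).round(2),[int(cams[c][2][nm].sum()) for c in cams])
    if nm=='post': P0=f.x
    else:
        for c in cams: print(c,'mean px',np.mean(res(f.x,(c,))).round(2))
print('shift socket by',np.round(P0-f.x,1))
E
python3 sil.py
```

```text
post [698.5    8.75] rms px 0.21 [103, 108]
ring [700.94   7.3 ] rms px 0.62 [253, 178]
scene mean px -0.01
side mean px -0.04
shift socket by [-2.4  1.5]
```

The estimates agree to within about 2 mm. I'm making a small correction, letting it settle, and handing in.

Emit:
arm_command(
  motion=[
    {"offset":[0.001,0.001,0],"spin":0},
    {"offset":[0,0,0],"spin":0},
    {"offset":[0,0,0],"spin":0},
    {"offset":[0,0,0],"spin":0},
    {"offset":[0,0,0],"spin":0},
  ],
)

```text
time_s: 27.82
ee_pos: [549.8, 10.8, 180.9]
ee_rot: [180.0, 0.0, -180.0]
force: [-0.1, -0.6, -4.2]
gripper_width: 15.6
gripper_force: 45.0
```

```bash
python3 -c "
from h import *
s=env.state();print(s['ee_pos'],s['ee_rot'],s['force'],np.abs(s['qvel']).max(),s['gripper_force']);print(env.job_done())"
```

```text
[549.81802513  10.83997824 180.92956149] [ 1.79995198e+02  1.17875798e-04 -1.79995650e+02] [-0.12778668 -0.59574636 -4.22773172] 0.11468993823361585 44.97874617576599
the job is handed in; nothing more can be done
None
```

Job handed in at about 28 s: the blue and orange jars stand on the middle and -y cork spots in line with the yellow one, and the lamp arm is held still and level at its balance point, its socket over the post to within about 2 mm and roughly 37 mm above it, with the green head over the pad.

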